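# Deburr the large round cut-out of a housing with a spring cone tool

### The job

The large round cut-out in the top of the aluminium housing still has a rough edge. Take the cone deburring tool out of its ring stand and, holding it upright, press its cone lightly onto the hole's edge on the side facing the three black push-buttons, then run it anticlockwise (seen from above) all the way round the edge, pressed down, until it is back at the buttons. Then put the tool back upright in its stand, its collar resting on the ring, and let go.

Things in the scene. Friction and masses are not known exactly. Their poses are not given: they have to be found in the camera images.
- deburrer: Deburring tool, 0.28 kg, loose in the ring stand, handle up. Origin: the cone's point with its spring relaxed; z up along the handle, x, y square to the handle's flats. Above the origin: steel 45 degree cone, 40 mm across from 20 to 26 mm; stem; 32 mm sleeve at 50-60 mm; collar 68 mm across at 60-66 mm; square black handle 30 x 30 mm at 66-134 mm (grip two opposite flats at about 106 mm).
- blade_tip (a point): The cone's point: at the tool's origin while the spring is relaxed; it moves up along the tool's z as the cone is pushed into the tool, by up to 20 mm (2 N to start, 4 N at 10 mm, 6 N at the stop). Good contact: cone axis 32 mm (24 to 39) from the hole's axis, so that the edge bears half way up the cone, its point about 10 mm below the top face, the spring half way in.
- housing: Housing fixed to the bench, 160 x 130 x 60 mm high, with an 84 mm hole through its flat top (hollow below) and a row of three black buttons, 7 mm high, by one short side. Origin: on the hole's axis at bench height; the edge is a 42 mm radius circle at z = 60 mm. x points from the buttons (at x = -76 mm) to the hole, z up. Its twin with a 50 mm hole is not meant; either may stand left or right.
- stand: Grey upright ring, the tool's stand, fixed to the bench: 90 mm across, 66 mm high, bore 54 mm. Origin: on its axis at bench height, z up. With the tool in it, the collar rests on the ring's top and the tool's origin is 6 mm above the bench.

How it is judged:
On the way, in this order (a step that is already met when the one before it is completed fails the run):
1. the cone is pressed onto the hole's edge on the button side (x of blade_tip in the frame of housing below -0.014 m and y of blade_tip in the frame of housing between -0.014 and 0.014 m and horizontal distance between blade_tip and housing between 0.016 and 0.042 m and z of blade_tip in the frame of housing below 0.0585 m and z of blade_tip in the frame of deburrer between 0.0015 and 0.0192 m and contact force between deburrer and housing above 0.5 N), for 0.2 s.
2. the cone is pressed onto the hole's edge between the button side and the -y side (x of blade_tip in the frame of housing below -0.014 m and y of blade_tip in the frame of housing below -0.014 m and horizontal distance between blade_tip and housing between 0.016 and 0.042 m and z of blade_tip in the frame of housing below 0.0585 m and z of blade_tip in the frame of deburrer between 0.0015 and 0.0192 m and contact force between deburrer and housing above 0.5 N), for 0.2 s.
3. the cone is pressed onto the hole's edge on the -y side (x of blade_tip in the frame of housing between -0.014 and 0.014 m and y of blade_tip in the frame of housing below -0.014 m and horizontal distance between blade_tip and housing between 0.016 and 0.042 m and z of blade_tip in the frame of housing below 0.0585 m and z of blade_tip in the frame of deburrer between 0.0015 and 0.0192 m and contact force between deburrer and housing above 0.5 N), for 0.2 s.
4. the cone is pressed onto the hole's edge between the -y side and the far side (x of blade_tip in the frame of housing above 0.014 m and y of blade_tip in the frame of housing below -0.014 m and horizontal distance between blade_tip and housing between 0.016 and 0.042 m and z of blade_tip in the frame of housing below 0.0585 m and z of blade_tip in the frame of deburrer between 0.0015 and 0.0192 m and contact force between deburrer and housing above 0.5 N), for 0.2 s.
5. the cone is pressed onto the hole's edge on the side away from the buttons (x of blade_tip in the frame of housing above 0.014 m and y of blade_tip in the frame of housing between -0.014 and 0.014 m and horizontal distance between blade_tip and housing between 0.016 and 0.042 m and z of blade_tip in the frame of housing below 0.0585 m and z of blade_tip in the frame of deburrer between 0.0015 and 0.0192 m and contact force between deburrer and housing above 0.5 N), for 0.2 s.
6. the cone is pressed onto the hole's edge between the far side and the +y side (x of blade_tip in the frame of housing above 0.014 m and y of blade_tip in the frame of housing above 0.014 m and horizontal distance between blade_tip and housing between 0.016 and 0.042 m and z of blade_tip in the frame of housing below 0.0585 m and z of blade_tip in the frame of deburrer between 0.0015 and 0.0192 m and contact force between deburrer and housing above 0.5 N), for 0.2 s.
7. the cone is pressed onto the hole's edge on the +y side (x of blade_tip in the frame of housing between -0.014 and 0.014 m and y of blade_tip in the frame of housing above 0.014 m and horizontal distance between blade_tip and housing between 0.016 and 0.042 m and z of blade_tip in the frame of housing below 0.0585 m and z of blade_tip in the frame of deburrer between 0.0015 and 0.0192 m and contact force between deburrer and housing above 0.5 N), for 0.2 s.
8. the cone is pressed onto the hole's edge between the +y side and the button side (x of blade_tip in the frame of housing below -0.014 m and y of blade_tip in the frame of housing above 0.014 m and horizontal distance between blade_tip and housing between 0.016 and 0.042 m and z of blade_tip in the frame of housing below 0.0585 m and z of blade_tip in the frame of deburrer between 0.0015 and 0.0192 m and contact force between deburrer and housing above 0.5 N), for 0.2 s.
9. the cone is pressed onto the hole's edge on the button side again, the circle closed (all of step 1), for 0.2 s.
At the end, for the whole second after the job is handed in: The tool stands at rest, released, back in its stand: within 12 mm of the ring's axis, upright within 8 degrees, its collar down on the ring (at most 6 mm above it), after the cone has been run right round the edge of the large hole (horizontal distance between deburrer and stand below 0.012 m and z of deburrer in the frame of stand between 0 and 0.012 m and angle between deburrer's own z axis and vertical below 0.15 rad and linear speed of deburrer below 0.02 m/s and angular speed of deburrer below 0.2 rad/s); the robot touches nothing.
It fails at once if the tool is forced against the housing with more than 25 N (contact force between deburrer and housing above 25 N).
It also fails if it takes over 69 s, if anything falls off the work surface, if the arm or the gripper's body presses on something with over 40 N, if the wrist force passes 120 N, or if a joint passes its speed limit or range.

### The arm

A 6-joint arm with a two-finger parallel gripper is mounted at the origin on the work surface. World frame = base frame: x ahead of the robot, y to its left, z up, the work surface at z = 0. Lengths are in m, angles in rad, forces in N, time in s.
With the tool pointing down it reaches from about 0.35 to 0.975 m from the base axis. Payload 4.9 kg.
Tool frame: the origin (TCP) lies at the very end of the fingers, on their centre line; the grasp point (between the pads) lies 19 mm behind it (pinch_z is the distance from the TCP to the grasp point, in m); z points along the fingers, y is the line along which they close (so a half turn about z gives the same grasp; the last joint's range is limited). The gripper opens to 85 mm and grips with 20 to 120 N. Pads are 22 mm wide; open, the fingers measure 114 mm over their backs; the gripper's body (76 mm by 85 mm) begins 54 mm behind the grasp point. The pads swing forward as they close: fully open they stand 13 mm farther back than shut.
Start: joints at [-1.426, 0.053, 1.613, -0, 1.476, -0.119], TCP at [0.163, -0.603, 0.231] pointing down, gripper open.
Joint ranges: [-3.01, 3.01], [-1.01, 2.22], [0.06, 2.58], [-1.02, 4.17], [0.09, 2.62], [-3.14, 3.14]. Speed limits (rad/s): [2.57, 2.57, 3.14, 3.14, 3.14, 3.14].

### API

Orientations are given as a unit quaternion [w, x, y, z].
In Python, from plant import * gives the robot as it stands. The module is installed in compiled form; this text tells all that it offers.
- The arm moves only by the tool play_rows, never from a script. Its arguments are lists of equal length, an entry for each row: "linear": the shift along the world's x, y, z in m, a list of three; "turn": the turn about the world's z in degrees. A call has 1 to 8 rows; each row shifts and turns the commanded pose from where the row before left it; what a row does not reach is not made up. A row lasts 1/8 s, in which the tool goes at most 62.5 mm and 10.7 degrees, less where a joint would pass 70% of its speed; a pose out of reach is approached as far as the arm can. A call is refused whole if a number of a shift passes 0.0625 or a number of a turn 10.7, either way. A call with a gripper value outside its range is refused whole. "hand" is the finger opening in m, from 0 to 0.0854, set as the call begins (left out, the last holds). The fingers move at their own pace and stop on an object; the grip force is fixed at half the most. Time passes only in rows, so rows that do not move let the fingers close. It gives the time, the measured TCP pose, the force, the opening and the grip force at its end, in the units of the state.
- state(): the state, without advancing time (a new reading comes with each control period).
- grab_frame(name): name is "side" or "top" or "wrist"; returns the picture (384x512x3 uint8, red, green, blue); there is no depth.
- camera_info(name): a dict with "camera_matrix" (3x3 intrinsics, pixels), "origin" and "attitude" of the camera in the world; the wrist camera has in their place "mount" (4x4, takes a point from camera to tool coordinates, whose origin is the TCP and whose axes are the flange's). Camera axes: x right, y down, z forward; pixel columns grow to the right and rows downward; lengths in m; the calibration is good to about 2 mm. A picture is of the moment at which its call begins: read the wrist's pose just before it. camera_info takes no time and is no camera call.
- job_done(): hands the job in; it is judged then, once.
Trained networks look in the newest picture that a camera, given by its name, has taken for a name from the list of things; names that differ only in an ending like _2 or _b are one class to them, and where a whole thing is asked for, a point or a joint stands for the part that bears it (a point fixed in the world has none). Each returns a list of dicts, best first, with "p" (0 to 1); they miss things now and then, are a little off and sometimes report something else, mostly with a low value. They report only what shows in the picture. A call takes as long as a camera call.
- trace(camera, thing): "region" (384x512 bool, what is visible of it) and "location" ([column, row] in pixels, amid what is visible of it).
The state is a dict: "time": time; "joint_pos": joint angles; "joint_vel": joint speeds; "joint_efforts": joint torques, N m; "tool_pos": TCP position; "tool_rot": TCP orientation; "contact_force": force on the tool from outside, world axes, zero at the start; "ft_torque": the same for the moment, N m; "gripper_width": opening from 0.0 (shut) to 1.0 (fully open); "grasp_force": force on a finger pad.
Only numpy, scipy, OpenCV 4.12 (cv2) and the standard library are available. Lean on these libraries where they do the work, as an engineer would, in place of code of your own. Each camera call takes 0.05 s, during which the arm holds its last target. There are 200 camera calls.

## Working session

There is one attempt and no reset: what is moved stays moved. The work goes in short steps, Python scripts to look and compute and a tool call to move; the robot and the scene stay as the last step left them, time stands still between calls to the robot, and variables do not carry over. Pictures are saved under pics/ and viewed, at most 10 in all, crops included, and the job is handed in when it is done.

Besides the shell and the picture viewer there is one more tool, called after "Call:" as a command line: name --pt "numbers of a row" for each row, then --argument value for the rest. play_rows: Moves the arm, as the interface text tells. Its arguments: {"type":"object","properties":{"linear":{"type":"array","items":{"type":"array","items":{"type":"number"}}},"turn":{"type":"array","items":{"type":"number"}},"hand":{"type":"number"}},"required":["linear","turn"]}

```bash
mkdir -p pics; cat > h.py <<'E'
from plant import *
import numpy as np, cv2
from scipy.spatial.transform import Rotation as R
def rot(q): return R.from_quat(np.r_[q[1:],q[0]]).as_matrix()
def cam(n):
    c=camera_info(n); K=np.array(c["camera_matrix"])
    if "mount" in c:
        s=state(); M=np.array(c["mount"]); A=rot(s["tool_rot"])
        return K,np.array(s["tool_pos"])+A@M[:3,3],A@M[:3,:3]
    a=np.array(c["attitude"],float)
    return K,np.array(c["origin"]),(a if a.shape==(3,3) else rot(a))
def onz(c,uv,z):
    K,o,A=c; uv=np.atleast_2d(uv).astype(float)
    d=(A@np.linalg.inv(K)@np.c_[uv,np.ones(len(uv))].T).T
    return o+d*((z-o[2])/d[:,2])[:,None]
def proj(c,P):
    K,o,A=c; p=(np.atleast_2d(P)-o)@A@K.T
    return p[:,:2]/p[:,2:]
def save(f,n): cv2.imwrite("pics/"+n,f[:,:,::-1])
E
python3 - <<'E'
from h import *
print(camera_info("top"));print(camera_info("wrist"));s=state();print(s)
a=[]
for n in("top","side"):
    f=grab_frame(n);save(f,n+"0.png")
    for t in("deburrer","housing","stand"):
        for r in trace(n,t): 
            ys,xs=np.nonzero(r["region"]);print(n,t,r["p"],r["location"],xs.min(),xs.max(),ys.min(),ys.max(),len(xs))
E
```

```text
{'camera_matrix': array([[374.17273751,   0.        , 257.16891649],
       [  0.        , 374.17273751, 192.58188974],
       [  0.        ,   0.        ,   1.        ]]), 'origin': array([ 0.45693084, -0.00238484,  0.85000656]), 'attitude': array([ 0.03669985, -0.69923067,  0.71318273, -0.03316587])}
{'camera_matrix': array([[309.4607865 ,   0.        , 259.73809403],
       [  0.        , 309.4607865 , 188.44145003],
       [  0.        ,   0.        ,   1.        ]]), 'mount': array([[ 5.41540981e-04, -9.65608941e-01, -2.59998232e-01,
         6.50107081e-02],
       [ 9.99999793e-01,  6.13326358e-04, -1.94972658e-04,
         9.08361308e-04],
       [ 3.47731111e-04, -2.59998073e-01,  9.65609073e-01,
        -1.42729946e-01],
       [ 0.00000000e+00,  0.00000000e+00,  0.00000000e+00,
         1.00000000e+00]])}
{'time': 0.0, 'joint_pos': array([-1.42598180e+00,  5.34062328e-02,  1.61429110e+00,  3.58487787e-05,
        1.47602447e+00, -1.18971596e-01]), 'joint_vel': array([-2.95735814e-04, -9.67644600e-04, -8.07246599e-05, -5.04639739e-04,
        1.20956156e-03, -7.18715423e-04]), 'joint_efforts': array([-2.82698975e-04, -3.93686557e+01, -3.70173132e+01, -7.98338419e-05,
        6.98415228e-03, -9.40680962e-06]), 'tool_pos': array([ 0.16289698, -0.60274806,  0.23003415]), 'tool_rot': array([-1.06472103e-03,  9.91314375e-01,  1.31509222e-01,  4.08510552e-06]), 'contact_force': array([-0.33022914,  0.20157106,  0.52200745]), 'ft_torque': array([ 0.04309478, -0.00908042,  0.00658082]), 'grasp_force': 0.0, 'gripper_width': 1.0006089963665916}
top deburrer 0.78 [241.7, 238.3] 222 253 220 252 811
top housing 0.69 [363.4, 171.0] 317 410 123 216 5015
top stand 0.69 [220.9, 237.7] 216 259 215 257 579
side deburrer 0.59 [215.0, 161.8] 203 231 139 177 769
side housing 0.58 [326.6, 254.9] 273 379 206 308 6529
side stand 0.92 [215.4, 186.7] 198 238 161 203 1067
```

View pics/top0.png

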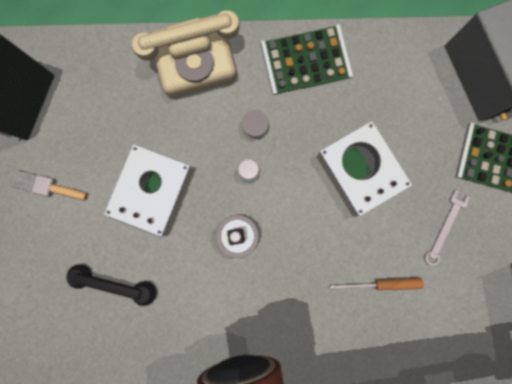

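View pics/side0.png

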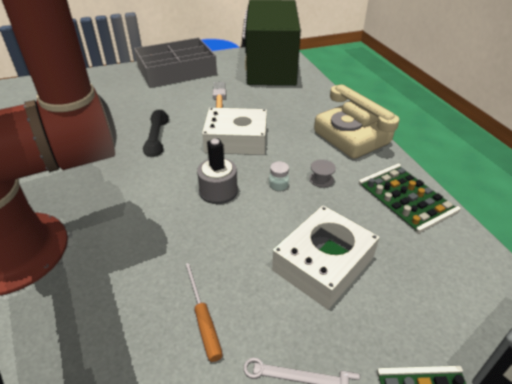

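The top picture shows the large-hole housing at about (362,165), its hole at (362,160) and its buttons towards the lower right. The tool in its stand is at (237,237). The twin is on the left.

```bash
python3 - <<'E'
from h import *
c=cam("top"); f=grab_frame("top"); trace("top","housing")
hs=trace("top","housing")[0]["region"]
g=cv2.cvtColor(f,cv2.COLOR_RGB2GRAY)
# hole: non-bright pixels filled inside housing hull
hull=cv2.convexHull(np.argwhere(hs)[:,::-1].astype(np.int32)); m=np.zeros(g.shape,np.uint8); cv2.fillConvexPoly(m,hull,1)
m=cv2.erode(m,np.ones((5,5)))
d=((g<150)&(m>0)).astype(np.uint8)
n,l,st,ce=cv2.connectedComponentsWithStats(d)
for i in range(1,n):
    if st[i,4]>8: print(st[i],ce[i],onz(c,ce[i],0.06 if st[i,4]>200 else .067)[0])
i=1+np.argmax(st[1:,4]); cn=max(cv2.findContours((l==i).astype(np.uint8),0,1)[0],key=len)[:,0]
P=onz(c,cn,.06)[:,:2]; print("hole circ",cv2.minEnclosingCircle(P.astype(np.float32)))
print("rect hull",cv2.minAreaRect(onz(c,hull[:,0],.06)[:,:2].astype(np.float32)))
ds=trace("top","deburrer")[0]["region"]; ss=trace("top","stand")[0]["region"]
a=ds|ss; P=onz(c,np.argwhere(a)[:,::-1],.066)[:,:2]; print("stand",cv2.minEnclosingCircle(P.astype(np.float32)))
P=onz(c,np.argwhere(ds)[:,::-1],.072)[:,:2]; print("collar",cv2.minEnclosingCircle(P.astype(np.float32)))
d=((g<80)&ds)
print("dark",onz(c,np.argwhere(d)[:,::-1].mean(0),.14))
save(np.hstack([cv2.resize(f[205:270,205:270],(400,400),interpolation=2),cv2.resize(f[115:220,310:415],(400,400),interpolation=2)]),"crop.png")
E
```

```text
[ 342  142   39   38 1161] [361.00086133 160.49354005] [ 0.59973705 -0.22231517  0.06      ]
[320 155  38  59 229] [338.10917031 184.70742358] [ 0.54866388 -0.1713601   0.06      ]
[390 181   7   6  30] [393.23333333 183.26666667] [ 0.54856433 -0.28577057  0.067     ]
[378 189   6   5  27] [380.40740741 191.07407407] [ 0.53260859 -0.25799253  0.067     ]
[365 196   6   6  28] [367.35714286 198.53571429] [ 0.51744792 -0.2298836   0.067     ]
hole circ ((0.5999249219894409, -0.22226861119270325), 0.041294679045677185)
rect hull ((0.5811399221420288, -0.22551250457763672), (0.16109690070152283, 0.1448982208967209), 28.73775291442871)
stand ((0.4458511173725128, 0.044313155114650726), 0.046289801597595215)
collar ((0.44517168402671814, 0.04300977662205696), 0.03373638913035393)
dark [[0.44736609 0.03825109 0.14      ]]
```

View pics/crop.png

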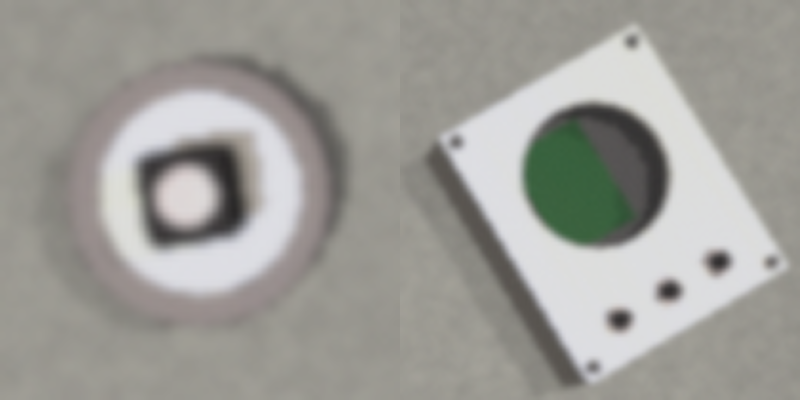

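Call:
play_rows --pt "0.044 0.038 0.003" --pt "0.044 0.038 0.003" --pt "0.044 0.038 0.003" --pt "0.044 0.038 0.003" --pt "0.044 0.038 0.003" --pt "0.044 0.038 0.003" --pt "0.044 0.038 0.003" --pt "0.044 0.038 0.003" --turn '[0, 0, 0, 0, 0, 0, 0, 0]'

```text
time: 1.65
tool_pos: [0.5163, -0.2979, 0.2557]
tool_rot: [0.0, 0.991, 0.132, 0.0]
contact_force: [0.3, -0.1, 1.0]
gripper_width: 1.001
grasp_force: 0.0
```

Call:
play_rows --pt "0.04 0.038 0.003" --pt "0.045 0.039 0.003" --pt "0 0 0" --pt "0 0 0" --turn '[0, 0, 0, 0]'

```text
time: 2.15
tool_pos: [0.5998, -0.2223, 0.2611]
tool_rot: [0.0, 0.991, 0.132, -0.0]
contact_force: [0.5, -0.5, -0.5]
gripper_width: 0.999
grasp_force: 0.0
```

```bash
cat > hole.py <<'E'
from h import *
s=state(); print(s["tool_pos"],s["tool_rot"],s["time"])
c=cam("wrist"); f=grab_frame("wrist"); save(f,"w1.png")
r=trace("wrist","housing")
for q in r: print(q["p"],q["location"],q["region"].sum())
print("expected px hole",proj(c,[.6,-.2223,.06]))
hs=r[0]["region"]; g=cv2.cvtColor(f,cv2.COLOR_RGB2GRAY)
hull=cv2.convexHull(np.argwhere(hs)[:,::-1].astype(np.int32)); m=np.zeros(g.shape,np.uint8); cv2.fillConvexPoly(m,hull,1); m=cv2.erode(m,np.ones((7,7)))
d=((g<150)&(m>0)).astype(np.uint8); n,l,st,ce=cv2.connectedComponentsWithStats(d)
for i in range(1,n):
    if st[i,4]>20: print(st[i],onz(c,ce[i],.06 if st[i,4]>500 else .067)[0])
i=1+np.argmax(st[1:,4]); cn=max(cv2.findContours((l==i).astype(np.uint8),0,1)[0],key=len)[:,0]
print("circ",cv2.minEnclosingCircle(onz(c,cn,.06)[:,:2].astype(np.float32)))
# handle yaw from top crop
ct=cam("top"); k=np.array([[137,160],[235,145],[248,235],[155,248]])/(400/65)+205-.5
H=onz(ct,k,.14)[:,:2]; print(H.mean(0)); e=np.roll(H,-1,0)-H; print(np.degrees(np.arctan2(e[:,1],e[:,0]))%90, np.linalg.norm(e,axis=1))
E
python3 hole.py
```

```text
[ 0.59983909 -0.22233547  0.26111148] [ 8.89924752e-05  9.91281575e-01  1.31760098e-01 -3.28967779e-04] 2.15
0.72 [263.3, 174.4] 15689
expected px hole [[258.99795209 164.56618149]]
[295 102   9   8  55] [ 0.67301688 -0.24630978  0.067     ]
[193 129   7   6  30] [ 0.6178803  -0.14714331  0.067     ]
[ 208  129   90   74 4500] [ 0.59760492 -0.22109758  0.06      ]
[294 216  13  13 126] [ 0.54851733 -0.2859537   0.067     ]
[270 225  12  11 116] [ 0.53169191 -0.26070568  0.067     ]
[323 227   5   5  21] [ 0.54796528 -0.31634089  0.067     ]
[241 228  15  14 153] [ 0.51758587 -0.23182127  0.067     ]
[228 247   7   7  38] [ 0.49291996 -0.21683246  0.067     ]
circ ((0.591124951839447, -0.21567313373088837), 0.05229727178812027)
[0.44497658 0.04204001]
[ 7.55044301  7.35660395  6.79096302 10.9484802 ] [0.03041657 0.02770778 0.02870276 0.0273753 ]
```

View pics/w1.png

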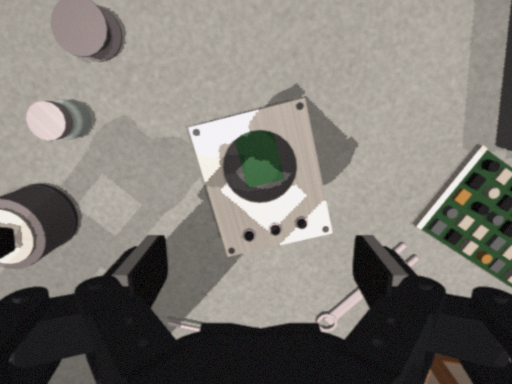

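The hole shows at about (260,165), within 1 px of the prediction, so the centre is about (0.5995,-0.222). The buttons are below it, and the housing yaw is about 28.7°. Next I go over the stand.

Call:
play_rows --pt "-0.0258 0.0442 -0.002" --pt "-0.0258 0.0442 -0.002" --pt "-0.0258 0.0442 -0.002" --pt "-0.0258 0.0442 -0.002" --pt "-0.0258 0.0442 -0.002" --pt "-0.0258 0.0442 -0.002" --pt "0 0 0" --pt "0 0 0" --turn '[-1.2, -1.2, -1.2, -1.2, -1.2, -1.2, 0, 0]'

```text
time: 3.25
tool_pos: [0.4452, 0.0419, 0.2496]
tool_rot: [0.0, 0.998, 0.068, 0.0]
contact_force: [-0.2, -0.4, -0.1]
gripper_width: 0.997
grasp_force: 0.0
```

```bash
python3 - <<'E'
from h import *
s=state(); print(s["tool_pos"],s["tool_rot"],s["time"],s["joint_pos"])
c=cam("wrist"); f=grab_frame("wrist")
for t in("deburrer","stand"):
    for q in trace("wrist",t): 
        ys,xs=np.nonzero(q["region"]);print(t,q["p"],q["location"],xs.min(),xs.max(),ys.min(),ys.max())
def ring(ctr,r,z,col):
    a=np.linspace(0,2*np.pi,80); p=proj(c,np.c_[ctr[0]+r*np.cos(a),ctr[1]+r*np.sin(a),0*a+z]); cv2.polylines(v,[np.int32(p*16*1)],True,col,1,cv2.LINE_AA,4)
v=f.copy()
ring((.4455,.0435),.045,.066,(255,0,0)); ring((.445,.0425),.034,.072,(0,255,0))
a=np.radians(8+45+90*np.arange(4)); p=proj(c,np.c_[.445+.0212*np.cos(a),.0425+.0212*np.sin(a),0*a+.14]); cv2.polylines(v,[np.int32(p*16)],True,(0,255,255),1,cv2.LINE_AA,4)
u=proj(c,[.445,.0425,.1])[0].astype(int); y0=max(0,u[1]-75);x0=u[0]-100
save(np.vstack([cv2.resize(k[y0:y0+150,x0:x0+200],(400,300),interpolation=2) for k in(f,v)]),"w2.png"); print(x0,y0)
E
```

```text
[0.44519126 0.04194675 0.24955405] [3.09216603e-04 9.97654073e-01 6.84547263e-02 4.52188003e-04] 3.25 [-7.24540026e-02 -4.05955047e-01  1.98493961e+00 -4.85258308e-04
  1.56162580e+00  1.36132991e+00]
deburrer 0.95 [260.1, 171.4] 227 289 139 203
stand 0.89 [254.4, 137.5] 216 298 123 209
158 100
```

View pics/w2.png

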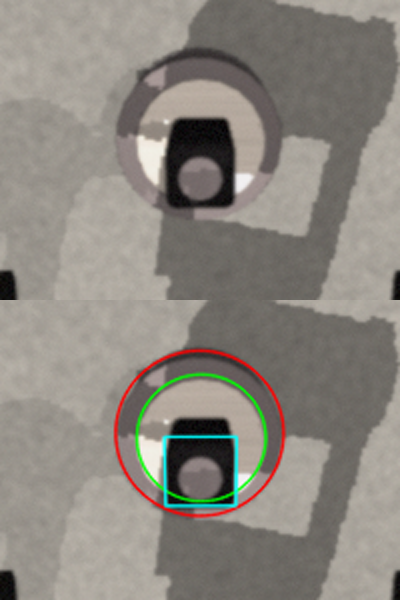

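The overlay matches the picture: handle at crop (200,165) and square to the image, collar and ring concentric to about 1 mm. I go down and grip.

Call:
play_rows --pt "0 0.0005 -0.035" --pt "0 0 -0.035" --pt "0 0 -0.035" --pt "0 0 -0.03" --pt "0 0 -0.0215" --pt "0 0 0" --turn '[0, 0, 0, 0, 0, 0]'

```text
time: 4.15
tool_pos: [0.4438, 0.0426, 0.0907]
tool_rot: [-0.0, 0.998, 0.068, -0.002]
contact_force: [0.7, 0.6, 0.1]
gripper_width: 1.002
grasp_force: 0.0
```

Call:
play_rows --pt "0 0 0" --pt "0 0 0" --pt "0 0 0" --pt "0 0 0" --pt "0 0 0" --pt "0 0 0" --pt "0 0 0" --pt "0 0 0" --turn '[0, 0, 0, 0, 0, 0, 0, 0]' --hand 0.0

```text
time: 5.15
tool_pos: [0.446, 0.0434, 0.0939]
tool_rot: [0.0, 0.998, 0.069, 0.001]
contact_force: [-0.5, 1.3, 5.6]
gripper_width: 0.344
grasp_force: 60.3
```

Call:
play_rows --pt "0 0 0.01" --pt "0 0 0.02" --pt "0 0 0.03" --pt "0 0 0.03" --pt "0 0 0.03" --pt "0 0 0" --pt "0 0 0" --turn '[0, 0, 0, 0, 0, 0, 0]'

```text
time: 6.02
tool_pos: [0.4442, 0.0433, 0.2109]
tool_rot: [-0.0, 0.998, 0.069, -0.001]
contact_force: [-0.9, -0.8, -3.7]
gripper_width: 0.345
grasp_force: 59.7
```

```bash
python3 - <<'E'
from h import *
s=state(); print(s["tool_pos"],s["tool_rot"],s["time"],s["joint_pos"],s["contact_force"])
f=grab_frame("side"); save(cv2.resize(f[40:240,130:400],(675,500),interpolation=2),"s1.png")
E
```

```text
[0.44416603 0.04334457 0.21091266] [-1.56337719e-04  9.97618063e-01  6.89644449e-02 -1.44256725e-03] 6.025 [-6.97054788e-02 -3.83903944e-01  2.03272965e+00 -8.95380157e-05
  1.49566760e+00  1.36305909e+00] [-0.90289729 -0.77708489 -3.65926298]
```

View pics/s1.png

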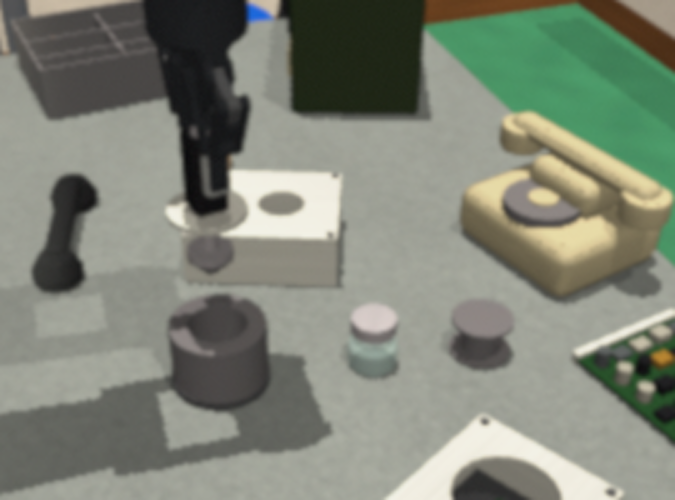

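Call:
play_rows --pt "0.0211 -0.0467 0" --pt "0.0211 -0.0467 0" --pt "0.0211 -0.0467 0" --pt "0.0211 -0.0467 0" --pt "0.0211 -0.0467 0" --pt "0.0209 -0.0465 0" --pt "0 0 0" --pt "0 0 0" --turn '[0, 0, 0, 0, 0, 0, 0, 0]'

```text
time: 7.08
tool_pos: [0.5706, -0.236, 0.2105]
tool_rot: [-0.001, 0.998, 0.069, -0.002]
contact_force: [-0.3, 0.7, -3.0]
gripper_width: 0.342
grasp_force: 61.0
```

Call:
play_rows --pt "0 0 -0.02" --pt "0 0 -0.02" --pt "0 0 -0.02" --pt "0 0 -0.008" --pt "0 0 0" --pt "0 0 0" --turn '[0, 0, 0, 0, 0, 0]'

```text
time: 7.82
tool_pos: [0.5722, -0.237, 0.1458]
tool_rot: [0.0, 0.998, 0.069, 0.001]
contact_force: [0.6, 0.4, -3.4]
gripper_width: 0.346
grasp_force: 61.1
```

```bash
python3 - <<'E'
from h import *
s=state(); print(s["tool_pos"],s["tool_rot"],s["time"],s["contact_force"])
f=grab_frame("wrist"); g=grab_frame("side"); save(np.hstack([cv2.resize(f[50:350,100:420],(400,375)),cv2.resize(g[150:310,250:400],(400,375),interpolation=2)]),"s2.png")
E
```

```text
[ 0.57215327 -0.23699666  0.14578416] [4.55096020e-04 9.97616231e-01 6.90010351e-02 7.11379225e-04] 7.825 [ 0.60820276  0.36063361 -3.43227974]
```

View pics/s2.png

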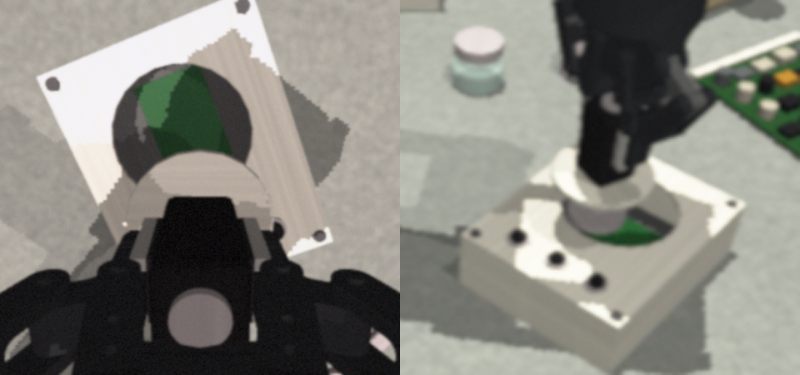

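The tool sits on the button-side edge, upright, and clear of the buttons. I press down gently.

Call:
play_rows --pt "0 0 -0.004" --pt "0 0 -0.004" --pt "0 0 -0.003" --pt "0 0 -0.003" --pt "0 0 -0.003" --pt "0 0 0" --pt "0 0 0" --pt "0 0 0" --turn '[0, 0, 0, 0, 0, 0, 0, 0]'

```text
time: 8.93
tool_pos: [0.5719, -0.2367, 0.1282]
tool_rot: [0.0, 0.998, 0.069, 0.0]
contact_force: [2.2, 0.7, 1.4]
gripper_width: 0.347
grasp_force: 61.6
```

```bash
python3 -c "
import numpy as np
a=np.radians(208.7+7.5*np.arange(49));p=np.round(32*np.c_[np.cos(a),np.sin(a)],1);d=np.diff(p,axis=0)/1000
for i in range(6): print([[round(float(x),4),round(float(y),4),0] for x,y in d[8*i:8*i+8]], p[8*i+8]/1000+[.5995,-.222])"
```

```text
[[0.0023, -0.0035, 0], [0.0027, -0.0032, 0], [0.003, -0.0028, 0], [0.0035, -0.0024, 0], [0.0037, -0.002, 0], [0.0039, -0.0014, 0], [0.0041, -0.0009, 0], [0.0042, -0.0004, 0]] [ 0.5988 -0.254 ]
[[0.0042, 0.0002, 0], [0.0041, 0.0007, 0], [0.004, 0.0013, 0], [0.0038, 0.0017, 0], [0.0035, 0.0023, 0], [0.0032, 0.0027, 0], [0.0028, 0.003, 0], [0.0024, 0.0035, 0]] [ 0.6268 -0.2386]
[[0.002, 0.0037, 0], [0.0014, 0.0039, 0], [0.0009, 0.0041, 0], [0.0004, 0.0042, 0], [-0.0002, 0.0042, 0], [-0.0007, 0.0041, 0], [-0.0013, 0.004, 0], [-0.0017, 0.0038, 0]] [ 0.6276 -0.2066]
[[-0.0023, 0.0035, 0], [-0.0027, 0.0032, 0], [-0.003, 0.0028, 0], [-0.0035, 0.0024, 0], [-0.0037, 0.002, 0], [-0.0039, 0.0014, 0], [-0.0041, 0.0009, 0], [-0.0042, 0.0004, 0]] [ 0.6002 -0.19  ]
[[-0.0042, -0.0002, 0], [-0.0041, -0.0007, 0], [-0.004, -0.0013, 0], [-0.0038, -0.0017, 0], [-0.0035, -0.0023, 0], [-0.0032, -0.0027, 0], [-0.0028, -0.003, 0], [-0.0024, -0.0035, 0]] [ 0.5722 -0.2054]
[[-0.002, -0.0037, 0], [-0.0014, -0.0039, 0], [-0.0009, -0.0041, 0], [-0.0004, -0.0042, 0], [0.0002, -0.0042, 0], [0.0007, -0.0041, 0], [0.0013, -0.004, 0], [0.0017, -0.0038, 0]] [ 0.5714 -0.2374]
```

Call:
play_rows --pt "0.0023 -0.0035 0" --pt "0.0027 -0.0032 0" --pt "0.003 -0.0028 0" --pt "0.0035 -0.0024 0" --pt "0.0037 -0.002 0" --pt "0.0039 -0.0014 0" --pt "0.0041 -0.0009 0" --pt "0.0042 -0.0004 0" --turn '[0, 0, 0, 0, 0, 0, 0, 0]'

```text
time: 9.93
tool_pos: [0.5971, -0.2526, 0.1264]
tool_rot: [-0.001, 0.998, 0.069, -0.003]
contact_force: [-3.5, 4.1, 1.4]
gripper_width: 0.344
grasp_force: 61.8
```

Call:
play_rows --pt "0.0042 0.0002 0" --pt "0.0041 0.0007 0" --pt "0.004 0.0013 0" --pt "0.0038 0.0017 0" --pt "0.0035 0.0023 0" --pt "0.0032 0.0027 0" --pt "0.0028 0.003 0" --pt "0.0024 0.0035 0" --turn '[0, 0, 0, 0, 0, 0, 0, 0]'

```text
time: 10.92
tool_pos: [0.6253, -0.2392, 0.1271]
tool_rot: [0.001, 0.998, 0.069, -0.003]
contact_force: [-6.2, -0.8, 1.9]
gripper_width: 0.343
grasp_force: 61.8
```

Call:
play_rows --pt "0.002 0.0037 0" --pt "0.0014 0.0039 0" --pt "0.0009 0.0041 0" --pt "0.0004 0.0042 0" --pt "-0.0002 0.0042 0" --pt "-0.0007 0.0041 0" --pt "-0.0013 0.004 0" --pt "-0.0017 0.0038 0" --turn '[0, 0, 0, 0, 0, 0, 0, 0]'

```text
time: 11.92
tool_pos: [0.6282, -0.2086, 0.1287]
tool_rot: [0.003, 0.998, 0.069, 0.001]
contact_force: [-2.9, -5.7, 2.1]
gripper_width: 0.342
grasp_force: 61.7
```

Call:
play_rows --pt "-0.0023 0.0035 0" --pt "-0.0027 0.0032 0" --pt "-0.003 0.0028 0" --pt "-0.0035 0.0024 0" --pt "-0.0037 0.002 0" --pt "-0.0039 0.0014 0" --pt "-0.0041 0.0009 0" --pt "-0.0042 0.0004 0" --turn '[0, 0, 0, 0, 0, 0, 0, 0]'

```text
time: 12.92
tool_pos: [0.6027, -0.1906, 0.1295]
tool_rot: [0.002, 0.998, 0.069, 0.003]
contact_force: [3.8, -4.4, 1.2]
gripper_width: 0.344
grasp_force: 61.7
```

Call:
play_rows --pt "-0.0042 -0.0002 0" --pt "-0.0041 -0.0007 0" --pt "-0.004 -0.0013 0" --pt "-0.0038 -0.0017 0" --pt "-0.0035 -0.0023 0" --pt "-0.0032 -0.0027 0" --pt "-0.0028 -0.003 0" --pt "-0.0024 -0.0035 0" --turn '[0, 0, 0, 0, 0, 0, 0, 0]'

```text
time: 13.92
tool_pos: [0.5741, -0.2037, 0.1286]
tool_rot: [-0.001, 0.998, 0.069, 0.003]
contact_force: [6.4, 0.3, 1.0]
gripper_width: 0.345
grasp_force: 61.7
```

Call:
play_rows --pt "-0.002 -0.0037 0" --pt "-0.0014 -0.0039 0" --pt "-0.0009 -0.0041 0" --pt "-0.0004 -0.0042 0" --pt "0.0002 -0.0042 0" --pt "0.0007 -0.0041 0" --pt "0.0013 -0.004 0" --pt "0.0017 -0.0038 0" --turn '[0, 0, 0, 0, 0, 0, 0, 0]'

```text
time: 14.92
tool_pos: [0.5712, -0.2341, 0.1269]
tool_rot: [-0.003, 0.998, 0.069, -0.001]
contact_force: [2.6, 7.1, 2.7]
gripper_width: 0.346
grasp_force: 61.7
```

Call:
play_rows --pt "0.001 -0.0018 0" --pt "0 0 0" --pt "0 0 0" --pt "0 0 0" --turn '[0, 0, 0, 0]'

```text
time: 15.42
tool_pos: [0.5723, -0.2364, 0.1271]
tool_rot: [-0.002, 0.998, 0.069, -0.0]
contact_force: [3.0, 3.9, 2.0]
gripper_width: 0.342
grasp_force: 61.8
```

The circle is closed with steady contact force throughout. I lift and go back to the stand.

Call:
play_rows --pt "0.002 0.001 0.01" --pt "-0.002 -0.001 0.025" --pt "0 0 0.025" --pt "0 0 0.025" --pt "0 0 0" --pt "0 0 0" --turn '[0, 0, 0, 0, 0, 0]'

```text
time: 16.18
tool_pos: [0.5714, -0.2382, 0.2108]
tool_rot: [-0.001, 0.998, 0.069, -0.002]
contact_force: [0.3, 0.2, -2.1]
gripper_width: 0.347
grasp_force: 61.4
```

Call:
play_rows --pt "-0.021 0.047 0" --pt "-0.0212 0.047 0" --pt "-0.0212 0.047 0" --pt "-0.0212 0.047 0" --pt "-0.0212 0.047 0" --pt "-0.0216 0.0467 0" --pt "0 0 0" --pt "0 0 0" --turn '[0, 0, 0, 0, 0, 0, 0, 0]'

```text
time: 17.18
tool_pos: [0.4446, 0.043, 0.2115]
tool_rot: [0.0, 0.998, 0.069, -0.001]
contact_force: [0.7, 0.3, -4.0]
gripper_width: 0.341
grasp_force: 61.9
```

```bash
python3 - <<'E'
from h import *
s=state(); print(s["tool_pos"],s["tool_rot"],s["contact_force"],s["time"])
f=grab_frame("side"); v=f.copy(); c=cam("side")
a=np.linspace(0,2*np.pi,60)
dz=s["tool_pos"][2]-.087
for r,z in((.034,.066),(.034,.06),(.02,.026),(.02,.02),(.0005,0)):
    p=proj(c,np.c_[.445+r*np.cos(a),.0425+r*np.sin(a),0*a+z+dz]); cv2.polylines(v,[np.int32(p*16)],True,(255,0,0),1,cv2.LINE_AA,4)
save(np.hstack([cv2.resize(k[90:210,160:270],(400,436),interpolation=2) for k in(f,v)]),"s3.png")
E
```

```text
[0.44456496 0.04303298 0.21149204] [ 2.34391877e-04  9.97599518e-01  6.92383166e-02 -1.09625630e-03] [ 0.7081239   0.27443556 -3.95769642] 17.175
```

View pics/s3.png

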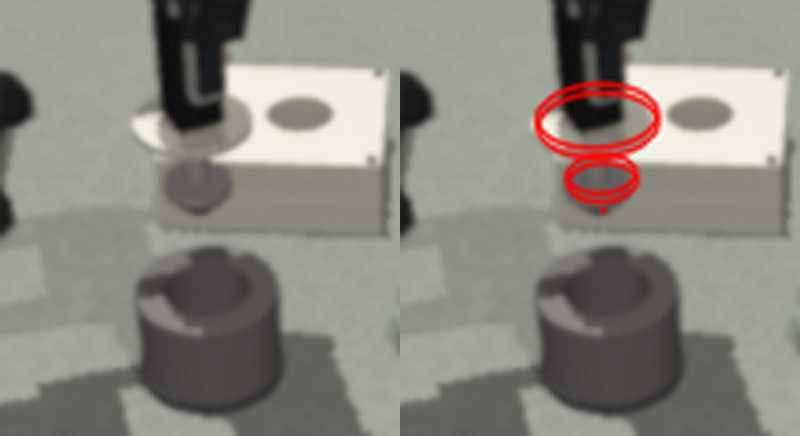

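The tool hangs upright, cone point at crop (200,213), and within about 2 mm of the prediction over the ring. I lower it.

Call:
play_rows --pt "0 0 -0.025" --pt "0 0 -0.025" --pt "0 0 -0.025" --pt "0 0 -0.025" --pt "0 0 -0.01" --pt "0 0 -0.005" --pt "0 0 0" --pt "0 0 0" --turn '[0, 0, 0, 0, 0, 0, 0, 0]'

```text
time: 18.23
tool_pos: [0.446, 0.0431, 0.0989]
tool_rot: [0.0, 0.998, 0.069, 0.001]
contact_force: [0.5, 0.3, -3.3]
gripper_width: 0.339
grasp_force: 61.9
```

Call:
play_rows --pt "0 0 -0.001" --pt "0 0 -0.001" --pt "0 0 0" --pt "0 0 0" --turn '[0, 0, 0, 0]'

```text
time: 18.73
tool_pos: [0.4452, 0.0433, 0.0958]
tool_rot: [0.0, 0.998, 0.069, 0.0]
contact_force: [0.3, 0.1, -3.2]
gripper_width: 0.344
grasp_force: 61.9
```

Call:
play_rows --pt "0 0 -0.001" --pt "0 0 -0.001" --pt "0 0 0" --pt "0 0 0" --turn '[0, 0, 0, 0]'

```text
time: 19.23
tool_pos: [0.4452, 0.0433, 0.094]
tool_rot: [-0.0, 0.998, 0.069, 0.0]
contact_force: [-0.6, -0.0, -0.6]
gripper_width: 0.338
grasp_force: 61.9
```

Contact is starting, so I release gently and retreat.

Call:
play_rows --pt "0 0 -0.0005" --pt "0 0 0" --pt "0 0 0" --pt "0 0 0" --turn '[0, 0, 0, 0]'

```text
time: 19.73
tool_pos: [0.4453, 0.0432, 0.094]
tool_rot: [0.0, 0.998, 0.069, -0.0]
contact_force: [-3.5, 0.4, 5.3]
gripper_width: 0.345
grasp_force: 62.7
```

Call:
play_rows --pt "0 0 0" --pt "0 0 0" --pt "0 0 0" --pt "0 0 0" --pt "0 0 0" --pt "0 0 0" --pt "0 0 0" --pt "0 0 0" --turn '[0, 0, 0, 0, 0, 0, 0, 0]' --hand 0.085

```text
time: 20.72
tool_pos: [0.4452, 0.0432, 0.0933]
tool_rot: [-0.0, 0.998, 0.069, 0.0]
contact_force: [-0.1, 0.3, -0.6]
gripper_width: 0.997
grasp_force: 0.0
```

Call:
play_rows --pt "0 0 0.01" --pt "0 0 0.03" --pt "0 0 0.04" --pt "0 0 0.04" --pt "0 0 0.04" --pt "0 0 0" --pt "0 0 0" --pt "0 0 0" --turn '[0, 0, 0, 0, 0, 0, 0, 0]'

```text
time: 21.72
tool_pos: [0.4444, 0.0433, 0.2516]
tool_rot: [-0.0, 0.998, 0.069, -0.001]
contact_force: [0.2, 0.4, 0.6]
gripper_width: 0.991
grasp_force: 0.0
```

```bash
python3 - <<'E'
from h import *
f=grab_frame("side"); w=grab_frame("wrist")
save(np.hstack([cv2.resize(f[90:210,160:270],(400,436),interpolation=2),cv2.resize(w[80:240,180:340],(400,436))]),"s4.png")
E
```

```text
(no output)
```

View pics/s4.png

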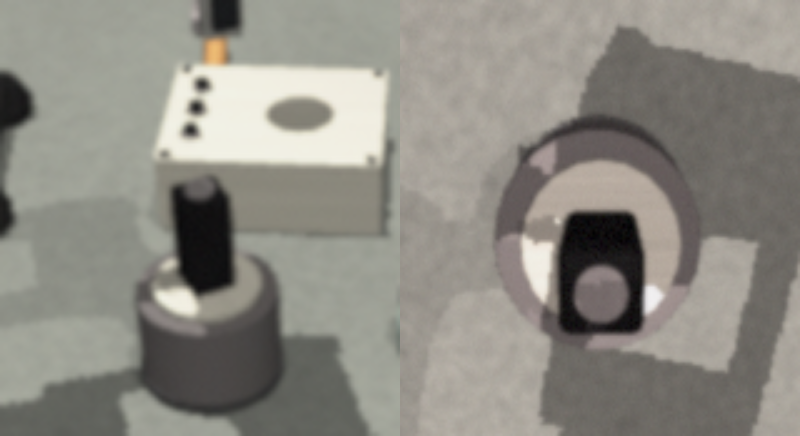

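The tool stands upright and centred, with its collar flat on the ring, and the gripper is clear.

```bash
python3 -c "
from plant import *
print(job_done())"
```

```text
the job is handed in; nothing more can be done
None
```

I ran the deburring tool once anticlockwise round the large hole's edge, starting and ending at the buttons, then put it back upright in its stand and let go. The job was handed in at about 22 s; the hand-in returned no verdict.

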